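# Press the end cap onto a tent pole with the ratchet clamp

### The job

Use the scissor-handled bench clamp to press the black end cap onto the pole: close the handles until the cap is fully home and the ratchet holds it firmly clamped, without crushing it, and take your hand off for two seconds. Then press the moving handle down, out of the teeth, let the clamp open all the way, and leave everything else on the bench where it is.

Things in the scene. Friction and masses are not known exactly. Their poses are not given: they have to be found in the camera images.
- press: Scissor-handled steel ratchet clamp lying level on a grey base plate 250 x 100 x 12 mm bolted to the bench. Origin: centre of the plate's underside; x from the handles (-x) to the jaws (+x), y left, z up. The pivot is upright, at x = 60 mm. The left (+y) handle moves, the right (-y) one is fixed. Both are square bars 12 x 12 mm, centred 75 mm above the bench, level, ending in finger loops 42 mm across.
- pivot (a point): The upright pivot axis of the scissors, at the handles' centre height (75 mm above the bench).
- fixed_bar (a point): Centre of the fixed right-hand handle's bar, 165 mm from the pivot. This bar leaves the pivot 0.30 rad to the -y side of the clamp's -x direction.
- handle_top (a point): Place to push: top face of the moving bar, mid-width, 165 mm from the pivot, 20 mm before its loop, 81 mm above the bench. Push it level, square to the bar, towards the fixed handle to close: 3 to 6 N spring, up to 3 N more per tooth, then 1 N per mm once the jaw bears. Stop at 19 to 23 N: under 18 N may grip too loosely, from about 26 N the cap is crushed. It then settles back up to 8 mm onto a tooth.
- rack_top (a point): Top middle of the sprung ratchet arm, 12 mm wide, carried by the right-hand handle, crossing over the moving bar 120 mm from the pivot, 92 mm above the bench. Its 9 sawteeth, 5 mm apart, point down and catch a tooth on the moving bar. To release, press the moving bar at handle_top straight down 7 to 12 mm (5 to 12 N) and keep it down until it has swung open past the last tooth; let up early, it catches again.
- lever (a joint): Angle of the moving handle, rad: 0 fully open (a spring returns it there), growing as the handles close, 0.46 at most. The moving bar leaves the pivot at (0.45 minus this) rad to the +y side of the clamp's -x direction. The first tooth catches at 0.10, the others every 0.042.
- cap (a joint): How far the black plastic cap (23 mm across) has been pushed onto the end of the aluminium tube held in the fixed jaw, 50 mm beyond the pivot, m: 0 at the start, 0.004 fully home against the collar (no gap). It stays where pushed. The tube stands out up to 11 mm more or less, not reported: the handle angle at which the cap comes home must be felt.
- jaw_pad: Sprung rubber pad on the moving jaw, an upright roller 16 mm across and 18 mm tall that presses the cap, 12 N per mm, moving 0.3 times as far as the handle point. Origin at its centre. A firm hold is 8 N or more on the cap; more than 65 N crushes it.
- ring_weight: Bystander: cast ring weight, 84 mm across and 20 mm high. Leave it alone. Origin under its centre.
- block_weight: Bystander: square iron pattern weight 70 x 60 x 35 mm. Leave it alone. Origin under its centre.
- cap_jar: Bystander: glass jar, 52 mm across and 60 mm high. Leave it alone. Origin under its centre.
- awl: Bystander: awl with a wooden handle, 150 mm long, lying down. Leave it alone.

How it is judged (in metres and radians):
On the way:
1. cap fully home, clamp held closed on it by the ratchet alone with the robot off it for 1.5 s (value of joint cap above 0.0034 m and contact force between jaw_pad and anything else above 8 N and value of joint lever above 0.09 rad and contact force between each of the fingers, the arm and press below 0.2 N), for 1.5 s.
At the end, for the whole second after the job is handed in: The cap is fully home (pushed at least 3.4 of 4 mm), the clamp is released and open again (lever below 0.06 rad) and at rest (value of joint cap above 0.0034 m and value of joint lever below 0.06 rad and velocity of joint lever below 0.05 rad/s); the robot touches nothing.
It fails at once if the cap is crushed: more than 65 N from the jaw pad (contact force between jaw_pad and anything else above 65 N).
It fails at once if a bystander is moved more than 15 mm (distance of any of ring_weight, block_weight, cap_jar, awl from where it was at the start of the episode above 0.015 m).
It also fails if it takes over 69 s, if anything falls off the work surface, if the arm or the gripper's body presses on something with over 40 N, if the wrist force passes 120 N, or if a joint passes its speed limit or range.

### The arm

A 6-joint arm with a two-finger parallel gripper is mounted at the origin on the work surface. World frame = base frame: x ahead of the robot, y to its left, z up, the work surface at z = 0. Lengths are in mm, angles in rad, forces in N, time in s.
With the tool pointing down it reaches from about 275 to 825 mm from the base axis. Payload 4.9 kg.
Tool frame: the origin (TCP) lies midway between the tips of the shut fingers; the grasp point (between the pads) lies 19 mm behind it (env.pinch_z is the distance from the TCP to the grasp point, in mm); z points along the fingers, y is the direction in which the jaws open and shut (so a half turn about z gives the same grasp; the last joint's range is limited). The gripper opens to 85 mm and grips with 20 to 120 N. Pads are 22 mm wide; open, the fingers measure 114 mm over their backs; the gripper's body (76 mm by 85 mm) begins 54 mm behind the grasp point. The pads swing forward as they close: fully open they stand 13 mm farther back than shut.
Start: joints at [-1.312, 0.326, -0.193, 1.052, 0, 1.437], TCP at [210.54, -508.125, 231.281] pointing down, gripper open.
Joint ranges: [-2.65, 2.65], [-0.97, 1.79], [-1.3, 1.35], [-1.93, 2.1], [-1.47, 1.37], [-3.14, 3.14]. Speed limits (rad/s): [2.57, 2.57, 3.14, 3.14, 3.14, 3.14].

### API

Orientations are given as a unit quaternion [w, x, y, z].
In Python, from rig import read_state, eyes, env gives the robot as it stands.
- The arm moves only by the tool apply_moves, never from a script. Its argument "commands" is text: rows parted by semicolons, each of 6 numbers parted by spaces: the shift along the world's x, y, z in mm, then the turn, a rotation vector about the world's x, y, z in degrees. A call has exactly 5 rows; each row is the pose to reach, as a shift and turn from the pose commanded when the call began; what a row does not reach only later rows make up. A row lasts 1/12 s, in which the tool goes at most 41.7 mm and 7.16 degrees, less where a joint would pass 70% of its speed; a pose out of reach is approached as far as the arm can. A call with a gripper value outside its range is refused whole. "fingers" is the opening in per cent of the stroke, from 0 (shut) to 100 (fully open), set as the call begins (left out, the last holds). The fingers move at their own pace and stop on an object; the grip force is fixed at half the most. Time passes only in rows, so rows that repeat a pose let the fingers close, or fill a call up. It gives the time, the measured TCP pose, the force and the opening at its end, in the units of the state.
- read_state(): the state, without advancing time (a new reading comes with each control period).
- eyes.get_image(name): name is "scene" or "side" or "wrist"; returns a dict with "color" (420x560x3 uint8, red, green, blue), "mtx" (3x3 intrinsics, pixels), "pose" (4x4, takes a point from camera to world coordinates); the wrist camera has in their place "mount" (4x4, takes a point from camera to tool coordinates, whose origin is the TCP and whose axes are the flange's). Camera axes: x right, y down, z forward; pixel columns grow to the right and rows downward; lengths in mm; the calibration is good to about 2 mm. A picture is of the moment at which its call begins: read the wrist's pose just before it. There is no depth.
- env.sign_off(): hands the job in, once; it reports no verdict.
The state is a dict: "time_s": time; "qpos": joint angles; "dq": joint speeds; "tau": joint torques, N m; "position": TCP position; "orientation": TCP orientation; "ft_force": force on the tool from outside, world axes, zero at the start; "moment": the same for the moment, N m; "finger_gap": finger opening in mm.
Only numpy, scipy, OpenCV 4.12 (cv2) and the standard library are available. Lean on these libraries where they do the work, as an engineer would, in place of code of your own. Each camera call takes 0.05 s, during which the arm holds its last target. There are 200 camera calls.

## Working session

There is one attempt and no reset: what is moved stays moved. The work goes in short steps, Python scripts to look and compute and a tool call to move; the robot and the scene stay as the last step left them, time stands still between calls to the robot, and variables do not carry over. Pictures are saved under pics/ and viewed, about 8 in all and at most 12, crops included, and the job is handed in when it is done.

Besides the shell and the picture viewer there is one more tool, called after "Emit:" as a command line: name --argument value ..., lists and objects as JSON in quotes. apply_moves: Moves the arm, as the interface text tells. Its arguments: {"type":"object","properties":{"commands":{"type":"string"},"fingers":{"type":"number"}},"required":["commands"]}

```bash
mkdir -p pics
python3 - <<'E'
from rig import read_state, eyes, env
import cv2,numpy as np
s=read_state();print(s)
for n in("scene","side"):
    d=eyes.get_image(n);cv2.imwrite(f"pics/{n}0.png",d["color"][...,::-1]);np.savez(f"{n}0.npz",**d);print(n,d["mtx"],d["pose"])
E
```

```text
{'time_s': 0.0, 'qpos': array([-1.31223817e+00,  3.26931823e-01, -1.93589986e-01,  1.05194999e+00,
        1.14664621e-05,  1.43658167e+00]), 'dq': array([ 1.29804530e-04, -4.62050555e-04, -1.63583031e-03,  5.13275583e-05,
       -1.76456424e-03,  1.05719649e-03]), 'tau': array([ 5.32256799e-04, -4.43396401e+01,  2.62441206e+01,  1.56744069e-02,
       -1.94486811e-04, -7.44041927e-06]), 'position': array([ 210.37453777, -507.56659355,  230.50605085]), 'orientation': array([-8.36474846e-04,  9.80777744e-01,  1.95126409e-01, -4.63278877e-05]), 'ft_force': array([-0.16938561,  0.40995737, -0.57187267]), 'moment': array([-0.0098047 , -0.04637344,  0.01228421]), 'finger_gap': 85.20877809250894}
scene [[452.5415048    0.         281.81087309]
 [  0.         452.5415048  211.28702675]
 [  0.           0.           1.        ]] [[ 7.04895594e-01  5.29911448e-01 -4.71504040e-01  9.96586109e+02]
 [ 7.09127618e-01 -5.11358857e-01  4.85438091e-01 -3.57359415e+02]
 [ 1.61314346e-02 -6.76539708e-01 -7.36229448e-01  7.26777398e+02]
 [ 0.00000000e+00  0.00000000e+00  0.00000000e+00  1.00000000e+00]]
side [[460.04302766   0.         281.28392688]
 [  0.         460.04302766 205.47307473]
 [  0.           0.           1.        ]] [[-7.39292619e-01 -3.38300530e-01  5.82236356e-01  8.48040911e+01]
 [-6.73376959e-01  3.67369110e-01 -6.41563254e-01  6.58825049e+02]
 [ 3.14553657e-03 -8.66367525e-01 -4.99397054e-01  5.31309388e+02]
 [ 0.00000000e+00  0.00000000e+00  0.00000000e+00  1.00000000e+00]]
```

View pics/scene0.png

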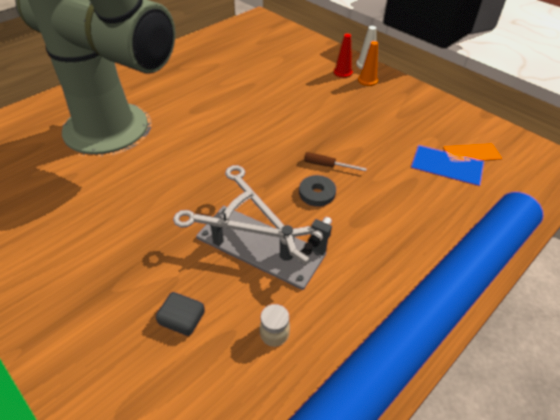

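View pics/side0.png

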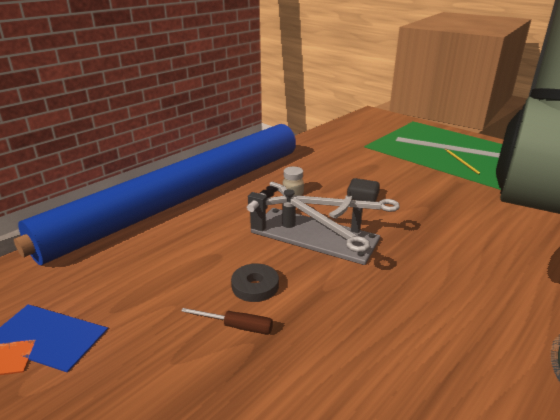

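The scene view shows the clamp with its pivot near (287,232) and loops at (184,218) and (236,172). The side view has loops at (389,205) and (358,244) and the pivot near (289,195). I'll enlarge both.

Run:
```python
import cv2,numpy as np
a=cv2.imread("pics/scene0.png")[155:295,165:345];b=cv2.imread("pics/side0.png")[165:275,235:415]
f=lambda i:cv2.resize(i,None,fx=4,fy=4,interpolation=cv2.INTER_CUBIC)
cv2.imwrite("pics/c1.png",f(a));cv2.imwrite("pics/c2.png",f(b))
```

```text
(no output)
```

View pics/c1.png

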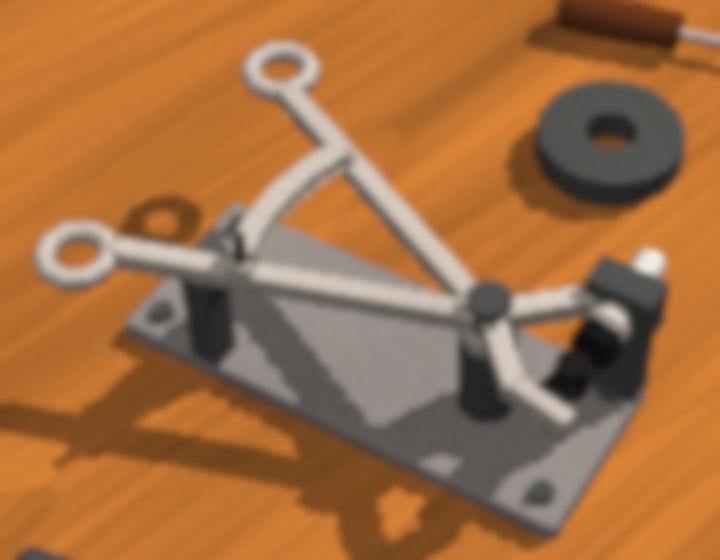

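View pics/c2.png

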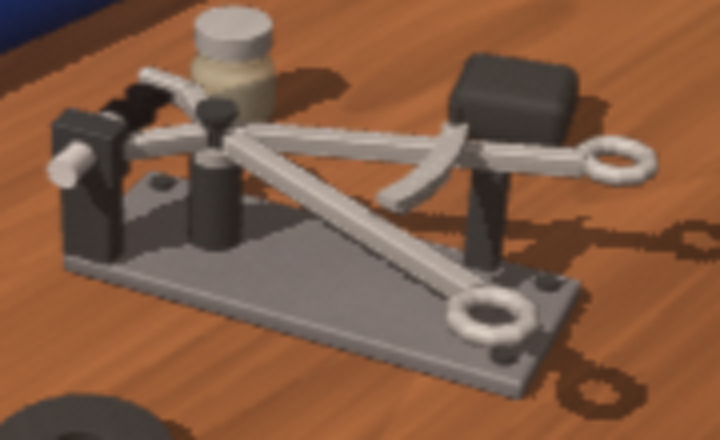

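```bash
cat > h.py <<'E'
import cv2,numpy as np
C={n:dict(np.load(f"{n}0.npz")) for n in("scene","side")}
def ray(c,p):
    d=c["pose"][:3,:3]@np.linalg.inv(c["mtx"])@[p[0],p[1],1];return c["pose"][:3,3],d
def plane(n,p,z):
    o,d=ray(C[n],p);return o+d*(z-o[2])/d[2]
def tri(p,q):
    o1,d1=ray(C["scene"],p);o2,d2=ray(C["side"],q)
    t=np.linalg.lstsq(np.c_[d1,-d2],o2-o1,rcond=None)[0];a=o1+t[0]*d1;b=o2+t[1]*d2
    return (a+b)/2,np.linalg.norm(a-b)
E
python3 - <<'E'
from h import *
np.set_printoptions(precision=1,suppress=True)
S=lambda u,v:(165+(u-1.5)/4,155+(v-1.5)/4)
D=lambda u,v:(235+(u-1.5)/4,165+(v-1.5)/4)
P={}
for n,a,b in [("pivtop",(489,298),(217,108)),("fixloop",(78,253),(618,160)),("movloop",(282,70),(491,313)),("-x+y",(236,206),(519,385)),("-x-y",(128,322),(580,282)),("+x+y",(642,400),(66,262)),("ringtop",(611,135),(90,425)),("rackmov",(345,155),(395,200)),]:
    P[n]=tri(S(*a),D(*b));print(n,*P[n])
for n,a in [("-x+y",(236,206)),("-x-y",(128,322)),("+x-y",(552,530)),("+x+y",(642,400))]:print(n,plane("scene",S(*a),12))
f=plane("scene",S(78,253),75)/2+plane("side",D(618,160),75)/2;m=plane("scene",S(282,70),75)/2+plane("side",D(491,313),75)/2
print(f,m)
E
```

```text
pivtop [626.7  38.5  89.1] 0.6268837218670169
fixloop [460.8 -75.   75.2] 0.646446656421081
movloop [431.   80.2  75.7] 0.13581136294152465
-x+y [438.2  35.9   8.7] 0.12225167783485037
-x-y [463.2 -56.9  10. ] 0.7037661764376084
+x+y [677.1  99.6   3. ] 0.9620049229689854
ringtop [551.9 209.4  25. ] 3.1500035249248888
rackmov [508.4  51.8  88.5] 5.730831937151647
-x+y [440.7  34.1  12. ]
-x-y [465.  -57.6  12. ]
+x-y [701.6   6.7  12. ]
+x+y [680.7  93.6  12. ]
[460.9 -75.2  75. ] [430.9  80.   75. ]
```

Measured so far:

| Item | Estimate |
|---|---|
| Pivot | about (628, 37) |
| Yaw | about 14.5° |
| Loop height | 75 mm, as specified |
| handle_top | about (466, 69) |

The loops seem slightly offset outward from the bars. I'll approach and check from near with the wrist camera.

Emit:
apply_moves --commands "14 39 0 0 0 -3; 28 78 0 0 0 -6; 42 117 0 0 0 -9; 56 156 0 0 0 -12; 70 195 0 0 0 -15" --fingers 0

```text
time_s: 0.52
position: [280.5, -311.1, 230.8]
orientation: [-0.0, 0.998, 0.064, -0.0]
ft_force: [1.6, 0.1, 0.4]
finger_gap: 25.5
```

Emit:
apply_moves --commands "14 39 0 0 0 -3; 28 78 0 0 0 -6; 42 117 0 0 0 -9; 56 156 0 0 0 -12; 70 195 0 0 0 -15"

```text
time_s: 0.93
position: [350.5, -116.2, 231.3]
orientation: [0.0, 0.998, -0.067, 0.0]
ft_force: [0.7, -1.0, 0.0]
finger_gap: -0.3
```

Emit:
apply_moves --commands "14 39 0 0 0 -1; 28 78 0 0 0 -2; 42 117 0 0 0 -3; 56 156 0 0 0 -4; 70 195 0 0 0 -4"

```text
time_s: 1.35
position: [408.1, 19.2, 231.1]
orientation: [-0.015, 0.997, -0.078, 0.001]
ft_force: [-0.3, 0.3, 0.2]
finger_gap: 0.0
```

Emit:
apply_moves --commands "10 25 0 0 0 0; 20 50 0 0 0 0; 30 75 0 0 0 0; 35 90 0 0 0 0; 35 90 0 0 0 0"

```text
time_s: 1.77
position: [435.2, 42.6, 231.2]
orientation: [-0.03, 0.998, -0.057, 0.001]
ft_force: [0.7, -0.9, -1.2]
finger_gap: -0.2
```

Run:
```python
from rig import read_state, eyes
import cv2,numpy as np
s=read_state();print(s["position"],s["orientation"],s["ft_force"])
d=eyes.get_image("wrist");print(d["mtx"],d["mount"])
np.savez("w1.npz",pos=s["position"],q=s["orientation"],**d)
cv2.imwrite("pics/w1.png",d["color"][...,::-1])
```

```text
[435.2492172   42.59145686 231.19671191] [-3.04095058e-02  9.97926104e-01 -5.67255796e-02  9.80787357e-04] [ 0.68458168 -0.92239442 -1.21827011]
[[334.30345094   0.         287.43982623]
 [  0.         334.30345094 209.26342899]
 [  0.           0.           1.        ]] [[-5.38431031e-04 -9.64538779e-01 -2.63940627e-01  6.66448643e+01]
 [ 9.99999845e-01 -5.56861751e-04 -4.98670478e-06 -1.87457469e-01]
 [-1.42168570e-04 -2.63940589e-01  9.64538929e-01 -1.42567841e+02]
 [ 0.00000000e+00  0.00000000e+00  0.00000000e+00  1.00000000e+00]]
```

View pics/w1.png

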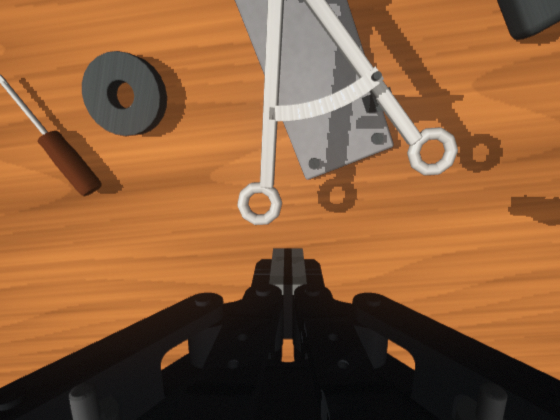

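The wrist view shows the moving bar from its loop at (259,204) up through (266,180) to (276,0), the rack across it at row 113, and the fixed loop at (432,152). Now cast rays.

```bash
cat >> h.py <<'E'
from scipy.spatial.transform import Rotation as R
def wplane(w,p,z):
    q=w["q"];T=np.eye(4);T[:3,:3]=R.from_quat([q[1],q[2],q[3],q[0]]).as_matrix();T[:3,3]=w["pos"]
    c=dict(pose=T@w["mount"],mtx=w["mtx"]);o,d=ray(c,p);return o+d*(z-o[2])/d[2]
E
python3 - <<'E'
from h import *
from rig import read_state
np.set_printoptions(precision=1,suppress=True)
s=read_state();print(s["qpos"].round(3),s["position"],s["orientation"].round(4))
w=np.load("w1.npz")
im=cv2.cvtColor(w["color"],cv2.COLOR_RGB2HSV)
for r in (20,50,80,140,165,178):   # bright, unsaturated run near bar
    m=[c for c in range(250,300) if im[r,c,1]<50 and im[r,c,2]>170];print(r,m[0],m[-1],wplane(w,((m[0]+m[-1])/2,r),81))
for p,z in [((259,204),75),((432,152),75),((376,76),92),((272,113),92)]:print(p,wplane(w,p,z))
E
```

```text
[-0.1  0.1 -0.5  1.   0.1  3.1] [435.2  42.7 231.2] [-0.   1.  -0.1  0. ]
20 267 279 [577.4  47.2  81. ]
50 266 278 [556.   50.7  81. ]
80 265 276 [533.7  54.8  81. ]
140 262 273 [485.9  63.5  81. ]
165 261 272 [464.6  67.2  81. ]
178 261 271 [453.1  69.2  81. ]
(259, 204) [428.6  79.7  75. ]
(432, 152) [459.8 -76.3  75. ]
(376, 76) [525.5 -28.4  92. ]
(272, 113) [507.4  55.7  92. ]
```

Bar line and pivot agree: pivot (627, 38.4), yaw 15.8°, handle_top (464.5, 67.2). Joint 6 is at its limit, which tilted the tool. I'll turn the tool about +86° and push with the fingers' side faces.

Emit:
apply_moves --commands "10 15 0 0 0 7; 20 30 0 0 0 14; 30 45 0 0 0 21; 36 61 0 0 0 28; 36 61 0 0 0 35"

```text
time_s: 2.23
position: [471.6, 105.6, 231.3]
orientation: [-0.03, 0.968, 0.25, -0.008]
ft_force: [-1.7, 0.4, -0.3]
finger_gap: 0.1
```

Emit:
apply_moves --commands "0 0 0 0 0 7; 0 0 0 0 0 14; 0 0 0 0 0 21; 0 0 0 0 0 28; 0 0 0 0 0 35"

```text
time_s: 2.65
position: [470.5, 103.6, 231.3]
orientation: [-0.026, 0.848, 0.529, -0.017]
ft_force: [-0.2, -0.3, -0.5]
finger_gap: 0.0
```

```bash
cat > st.py <<'E'
from h import *
from rig import read_state
np.set_printoptions(precision=2,suppress=True)
P=np.array([627,38.4])
def show():
    s=read_state();q=s["orientation"];M=R.from_quat([q[1],q[2],q[3],q[0]])
    x=M.as_matrix()[:,0]
    print("t",round(s["time_s"],2),"pos",s["position"],"xang",np.degrees(np.arctan2(x[1],x[0])).round(2),"q6",s["qpos"][5].round(2),"f",s["ft_force"],"m",s["moment"])
    z=M.as_matrix()[:,2];print("tilt fix rotvec deg",np.degrees(np.cross(z,[0,0,-1])))
    r=s["position"][:2]-P;print("r",np.hypot(*r),"phi",np.degrees(np.arctan2(r[1],r[0])))
    return s
if __name__=="__main__":show()
E
python3 st.py
```

```text
t 2.65 pos [470.47 103.64 231.29] xang 63.85 q6 2.07 f [-0.16 -0.3  -0.46] m [-0.1  -0.05 -0.02]
tilt fix rotvec deg [-1.46 -3.19 -0.  ]
r 169.58583161276763 phi 157.37351392364513
```

Emit:
apply_moves --commands "0 0 0 -0.7 -1.6 6; 0 0 0 -1.5 -3.2 12; 0 0 -30 -1.5 -3.2 16; 0 0 -60 -1.5 -3.2 16; 0 0 -90 -1.5 -3.2 16"

```text
time_s: 3.07
position: [470.9, 103.8, 141.0]
orientation: [0.003, 0.769, 0.64, -0.002]
ft_force: [0.1, -0.4, -1.0]
finger_gap: -0.1
```

Emit:
apply_moves --commands "0 0 -25 0 0 0; 0 0 -50 0 0 0; 0 0 -70 0 0 0; 0 0 -80 0 0 0; 0 0 -80 0 0 0"

```text
time_s: 3.48
position: [468.7, 103.7, 59.4]
orientation: [0.002, 0.769, 0.64, -0.005]
ft_force: [-0.1, -0.1, -0.2]
finger_gap: 0.3
```

```bash
python3 st.py
python3 - <<'E'
from rig import read_state, eyes
import cv2
d=eyes.get_image("scene");cv2.imwrite("pics/s2.png",cv2.resize(d["color"][130:300,130:350,::-1],None,fx=3,fy=3))
E
```

```text
t 3.48 pos [468.72 103.69  59.44] xang 79.51 q6 1.82 f [-0.13 -0.1  -0.2 ] m [0.02 0.04 0.01]
tilt fix rotvec deg [ 0.5  -0.33  0.  ]
r 171.22166620795056 phi 157.58318762795236
```

View pics/s2.png

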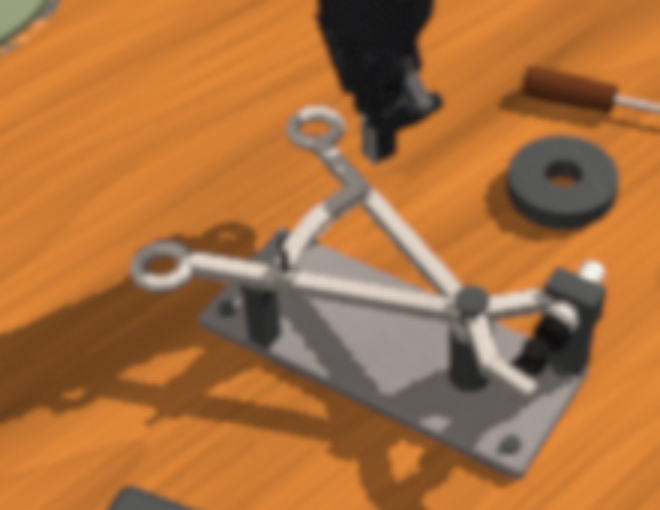

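Fingers are standing outside the moving bar near the loop at (378,150), clear of the rack. Next I'll tabulate the arc to push along.

```bash
cat > arc.py <<'E'
from st import *
def tcp(L,off=17,r=165):
    f=np.radians(169.96)+L;u=np.array([np.cos(f),np.sin(f)]);t=np.array([-u[1],u[0]]);return P+r*u-t*off
if __name__=="__main__":
    for L in np.arange(0,.47,.04):print(round(L,2),tcp(L),np.degrees(L).round(1))
E
python3 arc.py
```

```text
0.0 [467.49  83.91] 0.0
0.04 [465.8   77.49] 2.3
0.08 [464.36  71.01] 4.6
0.12 [463.19  64.48] 6.9
0.16 [462.28  57.91] 9.2
0.2 [461.63  51.31] 11.5
0.24 [461.25  44.68] 13.8
0.28 [461.13  38.05] 16.0
0.32 [461.27  31.42] 18.3
0.36 [461.69  24.8 ] 20.6
0.4 [462.36  18.2 ] 22.9
0.44 [463.3   11.63] 25.2
```

Emit:
apply_moves --commands "0 -8 0 0 0 0; -1 -15 0 0 0 0; -2 -20 0 0 0 0; -3 -24 0 0 0 1; -3 -26 0 0 0 2"

```text
time_s: 3.95
position: [468.2, 78.4, 62.4]
orientation: [0.003, 0.757, 0.653, -0.002]
ft_force: [-0.3, 4.2, 0.6]
finger_gap: -0.3
```

Emit:
apply_moves --commands "0 -2 0 0 0 1; -1 -4 0 0 0 2; -1 -6 0 0 0 2; -1 -6 0 0 0 2; -1 -6 0 0 0 2"

```text
time_s: 4.37
position: [466.9, 72.5, 61.5]
orientation: [0.003, 0.746, 0.666, -0.003]
ft_force: [0.7, 3.8, -0.2]
finger_gap: -0.2
```

```bash
python3 st.py
```

```text
t 4.37 pos [466.86  72.46  61.46] xang 83.57 q6 1.69 f [ 0.72  3.83 -0.19] m [ 0.74 -0.07  0.06]
tilt fix rotvec deg [ 0.47 -0.02  0.  ]
r 163.71841162211635 phi 167.99316181748273
```

Emit:
apply_moves --commands "0 -2 0 0 0 1; -1 -4 0 0 0 2; -1 -6 0 0 0 2; -1 -6 0 0 0 2; -1 -6 0 0 0 2"

```text
time_s: 4.78
position: [465.7, 66.4, 61.3]
orientation: [0.003, 0.734, 0.68, -0.003]
ft_force: [1.1, 3.8, 1.3]
finger_gap: 0.2
```

Emit:
apply_moves --commands "0 -2 0 0 0 1; -1 -4 0 0 0 2; -1 -6 0 0 0 2; -1 -6 0 0 0 2; -1 -6 0 0 0 2"

```text
time_s: 5.2
position: [464.8, 60.9, 61.3]
orientation: [0.002, 0.721, 0.692, -0.002]
ft_force: [1.0, 6.2, 0.3]
finger_gap: 0.2
```

Emit:
apply_moves --commands "0 -2 0 0 0 1; -1 -4 0 0 0 2; -1 -6 0 0 0 2; -1 -6 0 0 0 2; -1 -6 0 0 0 2"

```text
time_s: 5.62
position: [464.1, 55.1, 61.4]
orientation: [0.003, 0.709, 0.705, -0.002]
ft_force: [1.3, 6.9, 0.1]
finger_gap: -0.1
```

Emit:
apply_moves --commands "0 -2 0 0 0 1; -1 -4 0 0 0 2; -2 -6 0 0 0 2; -2 -6 0 0 0 2; -2 -6 0 0 0 2"

```text
time_s: 6.03
position: [463.5, 50.2, 61.8]
orientation: [0.003, 0.697, 0.718, 0.0]
ft_force: [4.5, 10.2, 0.5]
finger_gap: 0.2
```

Emit:
apply_moves --commands "0 -2 0 0 0 1; 0 -4 0 0 0 2; 0 -6 0 0 0 2; 0 -6 0 0 0 2; 0 -6 0 0 0 2"

```text
time_s: 6.45
position: [463.2, 44.4, 61.7]
orientation: [0.002, 0.684, 0.73, 0.0]
ft_force: [3.8, 10.5, -0.2]
finger_gap: -0.2
```

Emit:
apply_moves --commands "0 -2 0 0 0 1; 0 -4 0 0 0 2; 0 -5 0 0 0 2; 0 -5 0 0 0 2; 0 -5 0 0 0 2"

```text
time_s: 6.87
position: [463.0, 39.3, 61.7]
orientation: [0.003, 0.671, 0.741, -0.0]
ft_force: [3.3, 9.7, 0.8]
finger_gap: -0.0
```

```bash
python3 st.py
```

```text
t 6.87 pos [463.01  39.27  61.68] xang 95.71 q6 1.4 f [3.35 9.74 0.8 ] m [ 2.06 -0.56  0.01]
tilt fix rotvec deg [0.21 0.21 0.  ]
r 163.99633790308008 phi 179.69499666404192
```

Emit:
apply_moves --commands "0 -2 0 0 0 1; 0 -4 0 0 0 2; 0 -5 0 0 0 2; 0 -5 0 0 0 2; 0 -5 0 0 0 2"

```text
time_s: 7.28
position: [462.8, 35.5, 61.5]
orientation: [0.002, 0.658, 0.753, 0.001]
ft_force: [3.1, 14.2, -0.4]
finger_gap: -0.0
```

Emit:
apply_moves --commands "0 -2 0 0 0 1; 0 -4 0 0 0 2; 0 -5 0 0 0 2; 0 -5 0 0 0 2; 0 -5 0 0 0 2"

```text
time_s: 7.7
position: [462.8, 31.3, 61.6]
orientation: [0.001, 0.644, 0.765, 0.002]
ft_force: [4.1, 17.2, -0.5]
finger_gap: -0.2
```

Emit:
apply_moves --commands "0 -1 0 0 0 0; 0 -2 0 0 0 1; 0 -3 0 0 0 1; 0 -3 0 0 0 1; 0 -3 0 0 0 1"

```text
time_s: 8.12
position: [462.8, 29.4, 61.5]
orientation: [0.0, 0.637, 0.771, 0.003]
ft_force: [3.9, 20.3, 0.1]
finger_gap: -0.0
```

```bash
python3 st.py
```

```text
t 8.12 pos [462.83  29.41  61.49] xang 100.81 q6 1.28 f [ 3.94 20.27  0.11] m [ 4.11 -0.78 -0.05]
tilt fix rotvec deg [-0.24  0.26  0.  ]
r 164.4135860498519 phi -176.86470033476837
```

Emit:
apply_moves --commands "0 -1 0 0 0 0; 0 -2 0 0 0 0; 0 -2 0 0 0 0; 0 -2 0 0 0 0; 0 -2 0 0 0 0"

```text
time_s: 8.53
position: [463.0, 28.1, 61.5]
orientation: [0.0, 0.637, 0.771, 0.004]
ft_force: [4.3, 22.0, -0.4]
finger_gap: 0.2
```

```bash
python3 st.py
```

```text
t 8.53 pos [462.97  28.08  61.5 ] xang 100.84 q6 1.28 f [ 4.27 22.02 -0.36] m [ 4.51 -0.86  0.  ]
tilt fix rotvec deg [-0.33  0.28  0.  ]
r 164.3492562802329 phi -176.40084725160852
```

About 21 N square to the bar, so I stop here, back off and dwell.

Emit:
apply_moves --commands "0 4 0 0 0 0; 0 8 0 0 0 0; 0 14 0 0 0 0; 0 22 0 0 0 0; 0 30 0 0 0 0"

```text
time_s: 8.95
position: [461.3, 52.0, 61.2]
orientation: [0.004, 0.639, 0.769, -0.004]
ft_force: [0.4, -0.0, 0.6]
finger_gap: 0.0
```

Emit:
apply_moves --commands "0 0 0 0 0 0; 0 0 0 0 0 0; 0 0 0 0 0 0; 0 0 0 0 0 0; 0 0 0 0 0 0"

```text
time_s: 9.37
position: [461.6, 52.0, 61.3]
orientation: [0.003, 0.639, 0.769, -0.003]
ft_force: [-0.5, -0.0, 0.2]
finger_gap: -0.1
```

```bash
python3 st.py
python3 - <<'E'
from rig import read_state, eyes
import cv2,numpy as np
s=read_state();d=eyes.get_image("wrist");np.savez("w2.npz",pos=s["position"],q=s["orientation"],**d)
e=eyes.get_image("scene");a=cv2.resize(e["color"][130:300,130:350],(660,510))
b=d["color"];cv2.imwrite("pics/s3.png",cv2.resize(np.hstack([cv2.resize(a,(544,420)),b]),(800,304))[...,::-1])
E
```

```text
t 9.37 pos [461.63  52.    61.31] xang 100.54 q6 1.35 f [-0.47 -0.03  0.16] m [0.04 0.01 0.02]
tilt fix rotvec deg [0.49 0.09 0.  ]
r 165.93266480830536 phi 175.29969079113775
```

View pics/s3.png

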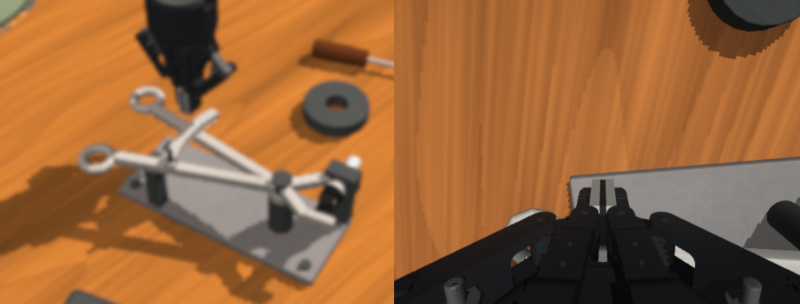

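The ratchet holds: the handles are nearly closed, the loop is at full-image (212,185) in the scene view, and the fingers are clear of the bar. Dwell for more than 2 s while rising clear, then measure the lever.

Emit:
apply_moves --commands "0 0 0 0 0 0; 0 0 0 0 0 0; 0 0 0 0 0 0; 0 0 0 0 0 0; 0 0 0 0 0 0"

```text
time_s: 9.88
position: [461.7, 52.4, 61.3]
orientation: [0.003, 0.639, 0.769, -0.003]
ft_force: [0.4, -1.2, 0.1]
finger_gap: -0.1
```

Emit:
apply_moves --commands "0 0 0 0 0 0; 0 0 0 0 0 0; 0 0 0 0 0 0; 0 0 0 0 0 0; 0 0 0 0 0 0"

```text
time_s: 10.3
position: [461.7, 52.4, 61.3]
orientation: [0.003, 0.639, 0.769, -0.003]
ft_force: [-0.2, -0.7, 0.7]
finger_gap: 0.2
```

Emit:
apply_moves --commands "0 0 10 0 0 0; 0 0 20 0 0 0; 0 0 30 0 0 0; 0 0 40 0 0 0; 0 0 50 0 0 0"

```text
time_s: 10.72
position: [461.5, 52.4, 111.8]
orientation: [0.003, 0.639, 0.769, -0.003]
ft_force: [0.2, 0.7, 0.2]
finger_gap: -0.1
```

Emit:
apply_moves --commands "0 0 0 0 0 0; 0 0 0 0 0 0; 0 0 0 0 0 0; 0 0 0 0 0 0; 0 0 0 0 0 0"

```text
time_s: 11.13
position: [461.1, 52.4, 110.7]
orientation: [0.003, 0.639, 0.769, -0.003]
ft_force: [0.2, -0.4, 0.5]
finger_gap: 0.4
```

Emit:
apply_moves --commands "0 0 0 0 0 0; 0 0 0 0 0 0; 0 0 0 0 0 0; 0 0 0 0 0 0; 0 0 0 0 0 0"

```text
time_s: 11.55
position: [461.6, 52.4, 111.3]
orientation: [0.003, 0.639, 0.769, -0.003]
ft_force: [0.1, -0.5, 0.1]
finger_gap: 0.2
```

```bash
python3 st.py
python3 - <<'E'
from h import *
from rig import eyes
for n in("scene","side"):
    d=eyes.get_image(n);cv2.imwrite(f"pics/{n}4.png",d["color"][...,::-1])
a=cv2.imread("pics/scene4.png")[160:290,180:340];b=cv2.imread("pics/side4.png")[165:270,235:395]
f=lambda i:cv2.resize(i,(400,int(i.shape[0]*2.5)),interpolation=cv2.INTER_CUBIC)
a,b=f(a),f(b);b=np.vstack([b,np.zeros((a.shape[0]-b.shape[0],400,3),np.uint8)])
cv2.imwrite("pics/c4.png",np.hstack([a,b]))
E
```

```text
t 11.55 pos [461.61  52.4  111.29] xang 100.58 q6 1.35 f [ 0.09 -0.53  0.06] m [-0.01  0.02 -0.04]
tilt fix rotvec deg [0.48 0.09 0.  ]
r 165.98341851299583 phi 175.16147932400804
```

View pics/c4.png

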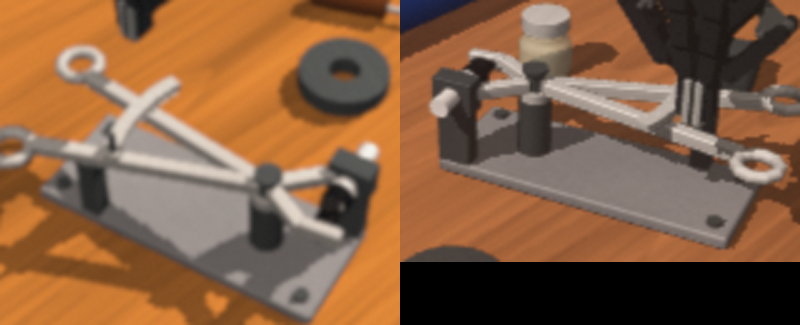

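Moving loop at scene (212,185.6), side (377.8,231); the clamp is held with the pad against the cap.

Run:
```python
from arc import *
l,e=tri((212,185.5),(377.8,231));print(l,e)
for q in(l,plane("scene",(212,185.5),75)):
    d=q[:2]-P;print(np.hypot(*d),"lever",np.radians(np.degrees(np.arctan2(d[1],d[0]))%360-168.2))
for L in (.46,.4,.32,.28,.26,.24,.2,.16,.12,.08,.04,0): print(L,tcp(L,0))
```

```text
[426.82  20.62  73.47] 0.37294634715659675
200.9702143244467 lever 0.29451528219931494
199.53218988099752 lever 0.29919380860702405
0.46 [468.65  -7.95]
0.4 [466.15   1.62]
0.32 [463.73  14.6 ]
0.28 [462.9   21.14]
0.26 [462.59  24.43]
0.24 [462.35  27.72]
0.2 [462.05  34.31]
0.16 [462.02  40.91]
0.12 [462.25  47.51]
0.08 [462.75  54.09]
0.04 [463.51  60.65]
0 [464.53  67.17]
```

Lever ≈ 0.30–0.31, about 5 mm back from the stop, and it has been held hands-off for 2.6 s. If I pressed with a loose fingertip, the bar could spring out from under it. For release I'll instead turn the tool and grip the bar lightly centred, press it straight down, and carry it open along its arc.

Emit:
apply_moves --commands "0 0 10 0 0 7; 0 0 20 0 0 14; 0 0 30 0 0 21; 0 0 30 0 0 28; 0 0 30 0 0 35" --fingers 45

```text
time_s: 12.07
position: [462.2, 52.4, 142.1]
orientation: [0.005, 0.375, 0.927, -0.001]
ft_force: [-0.8, 0.4, -0.9]
finger_gap: 38.7
```

Emit:
apply_moves --commands "0 0 0 0 0 7; 0 0 0 0 0 14; 0 0 0 0 0 21; 0 0 0 0 0 28; 0 0 0 0 0 35"

```text
time_s: 12.48
position: [461.6, 52.4, 141.4]
orientation: [0.004, 0.079, 0.997, -0.0]
ft_force: [-0.1, 0.6, -0.9]
finger_gap: 38.3
```

Emit:
apply_moves --commands "0 -8 0 0 0 7; 0 -16 0 0 0 14; 1 -24 0 0 0 17; 1 -34 0 0 0 17; 1 -34 0 0 0 17"

```text
time_s: 12.9
position: [462.8, 17.1, 141.4]
orientation: [0.004, -0.064, 0.998, -0.0]
ft_force: [0.1, -0.5, -0.2]
finger_gap: 38.4
```

```bash
python3 st.py
python3 - <<'E'
from rig import read_state, eyes
import cv2,numpy as np
s=read_state();d=eyes.get_image("wrist");np.savez("w5.npz",pos=s["position"],q=s["orientation"],**d);cv2.imwrite("pics/w5.png",d["color"][...,::-1])
E
```

```text
t 12.9 pos [462.83  17.1  141.39] xang -172.61 q6 -0.25 f [ 0.09 -0.48 -0.18] m [0.04 0.02 0.02]
tilt fix rotvec deg [-0.03  0.5   0.  ]
r 165.54320076800727 phi -172.60571085964887
```

View pics/w5.png

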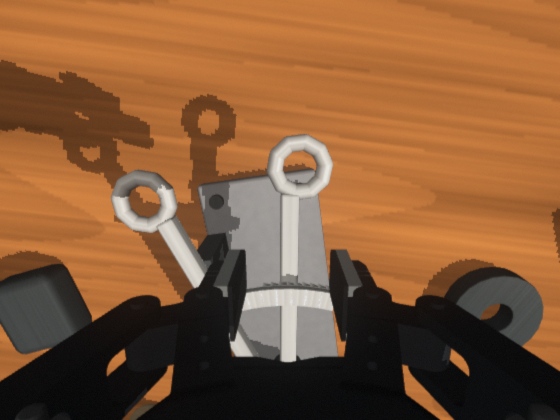

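The bar is vertical at column ~290 (loop at (300,166)), midway between the open fingers (240 to 333), with the rack at row 297.

Run:
```python
from arc import *
w=np.load("w5.npz");im=cv2.cvtColor(w["color"],cv2.COLOR_RGB2HSV)
for r in (205,225,245,265):
    m=[c for c in range(270,312) if im[r,c,1]<30 and im[r,c,2]>185];c=(m[0]+m[-1])/2
    q=wplane(w,(c,r),81);d=q[:2]-P;print(r,m[0],m[-1],q,np.hypot(*d),"lever",np.radians(np.degrees(np.arctan2(d[1],d[0]))%360-169.96))
print(wplane(w,(300,166),75))
```

```text
205 283 298 [449.19  17.37  81.  ] 179.05109039671618 lever 0.29295370872043713
225 283 297 [462.31  18.78  81.  ] 165.85100408236022 lever 0.29382068490297114
245 283 297 [475.85  20.56  81.  ] 152.1954097519337 lever 0.2927456961083501
265 283 297 [489.87  22.4   81.  ] 138.05687455075991 lever 0.29140859360981186
[425.    20.22  75.  ]
```

Emit:
apply_moves --commands "0 2 -20 0 0 0; 0 2 -40 0 0 0; 0 2 -60 0 0 0; 0 2 -80 0 0 0; 0 2 -87 0 0 0"

```text
time_s: 13.37
position: [460.9, 20.9, 52.2]
orientation: [0.003, -0.066, 0.998, 0.001]
ft_force: [-0.7, 0.3, -0.4]
finger_gap: 38.4
```

Emit:
apply_moves --commands "0 0 0 0 0 0; 0 0 0 0 0 0; 0 0 0 0 0 0; 0 0 0 0 0 0; 0 0 0 0 0 0" --fingers 22

```text
time_s: 13.78
position: [463.5, 20.3, 55.3]
orientation: [0.005, -0.066, 0.998, 0.0]
ft_force: [0.1, -0.2, 0.3]
finger_gap: 18.8
```

```bash
python3 st.py
```

```text
t 13.78 pos [463.55  20.35  55.32] xang -172.43 q6 -0.25 f [ 0.11 -0.16  0.34] m [-0.01  0.05 -0.  ]
tilt fix rotvec deg [-0.06  0.6   0.  ]
r 164.44629434163585 phi -173.69808437255972
```

Emit:
apply_moves --commands "0 -1 0 0 0 0; 0 -1 0 0 0 0; 0 -1 0 0 0 0; 0 -1 0 0 0 0; 0 -1 0 0 0 0" --fingers 0

```text
time_s: 14.2
position: [463.6, 18.3, 55.0]
orientation: [0.005, -0.065, 0.998, -0.001]
ft_force: [0.4, -5.3, 4.7]
finger_gap: 11.0
```

```bash
python3 st.py
```

```text
t 14.2 pos [463.65  18.3   55.02] xang -172.49 q6 -0.25 f [ 0.43 -5.31  4.65] m [-1.09 -0.04 -0.29]
tilt fix rotvec deg [0.07 0.59 0.  ]
r 164.58207796950438 phi -172.98576731124624
```

Emit:
apply_moves --commands "0 -1 -2 0 0 0; 0 -1 -4 0 0 0; 0 -1 -6 0 0 0; 0 -1 -8 0 0 0; 0 -1 -8 0 0 0"

```text
time_s: 14.62
position: [463.5, 20.9, 46.7]
orientation: [0.006, -0.066, 0.998, 0.003]
ft_force: [0.1, 6.1, 6.6]
finger_gap: 10.9
```

```bash
python3 st.py
```

```text
t 14.62 pos [463.54  20.87  46.68] xang -172.43 q6 -0.25 f [0.13 6.14 6.6 ] m [ 1.17 -0.47 -0.57]
tilt fix rotvec deg [-0.44  0.61  0.  ]
r 164.40153690454054 phi -173.87964295454233
```

Out of the teeth: the bar now pushes +6 N in y towards opening. Carry it open along the arc, held down.

Emit:
apply_moves --commands "0 4 0 0 0 -1.4; 0 8 0 0 0 -2.8; -1 12 0 0 0 -4.2; -1 16 0 0 0 -5.5; -1 20 0 0 0 -7"

```text
time_s: 15.03
position: [462.6, 39.6, 46.9]
orientation: [0.005, -0.004, 1.0, 0.001]
ft_force: [-0.1, 1.0, 6.2]
finger_gap: 11.3
```

Emit:
apply_moves --commands "0 4 0 0 0 -1.4; 0 8 0 0 0 -2.8; 0 12 0 0 0 -4.2; 1 16 0 0 0 -5.5; 1 20 0 0 0 -7"

```text
time_s: 15.45
position: [464.0, 59.4, 47.0]
orientation: [0.006, 0.057, 0.998, 0.001]
ft_force: [2.0, -0.5, 5.8]
finger_gap: 11.0
```

```bash
python3 st.py
```

```text
t 15.45 pos [463.99  59.36  47.04] xang 173.48 q6 0.08 f [ 2.   -0.52  5.81] m [ 0.04 -0.67 -0.42]
tilt fix rotvec deg [-0.07  0.64  0.  ]
r 164.35087418983397 phi 172.67209629369142
```

Emit:
apply_moves --commands "0 2 0 0 0 -1; 0 4 0 0 0 -2; 0 4 3 0 0 -2; 0 4 6 0 0 -2; 0 4 8 0 0 -2"

```text
time_s: 15.87
position: [464.1, 63.1, 55.0]
orientation: [0.005, 0.073, 0.997, 0.001]
ft_force: [7.3, 1.3, -2.0]
finger_gap: 11.1
```

Emit:
apply_moves --commands "0 0 0 0 0 0; 0 0 0 0 0 0; 0 0 0 0 0 0; 0 0 0 0 0 0; 0 0 0 0 0 0" --fingers 45

```text
time_s: 16.28
position: [461.7, 62.3, 53.9]
orientation: [0.003, 0.073, 0.997, -0.0]
ft_force: [0.7, 0.2, -0.1]
finger_gap: 38.8
```

```bash
python3 st.py
```

```text
t 16.28 pos [461.67  62.31  53.9 ] xang 171.58 q6 0.12 f [ 0.71  0.23 -0.07] m [ 0.05 -0.01  0.02]
tilt fix rotvec deg [0.07 0.38 0.  ]
r 167.04531806672716 phi 171.771063280307
```

Emit:
apply_moves --commands "0 4 10 0 0 0; 0 4 30 0 0 0; 0 4 60 0 0 0; 0 4 90 0 0 0; 0 4 120 0 0 0"

```text
time_s: 16.7
position: [461.7, 66.4, 175.2]
orientation: [0.003, 0.073, 0.997, -0.0]
ft_force: [0.7, 0.7, -0.8]
finger_gap: 38.5
```

Emit:
apply_moves --commands "-20 -10 20 0 0 0; -40 -20 20 0 0 0; -60 -30 20 0 0 0; -60 -30 20 0 0 0; -60 -30 20 0 0 0"

```text
time_s: 17.12
position: [401.8, 36.2, 194.3]
orientation: [0.004, 0.074, 0.997, -0.0]
ft_force: [0.3, -0.5, -0.3]
finger_gap: 38.2
```

Emit:
apply_moves --commands "0 0 0 0 0 0; 0 0 0 0 0 0; 0 0 0 0 0 0; 0 0 0 0 0 0; 0 0 0 0 0 0"

```text
time_s: 17.53
position: [402.9, 36.6, 194.1]
orientation: [0.004, 0.073, 0.997, -0.0]
ft_force: [0.6, 0.3, -0.4]
finger_gap: 38.2
```

```bash
python3 st.py
python3 - <<'E'
from h import *
from rig import eyes
for n in("scene","side"):
    d=eyes.get_image(n);cv2.imwrite(f"pics/{n}6.png",d["color"][...,::-1])
a=cv2.imread("pics/scene6.png")[140:350,155:365];b=cv2.imread("pics/side6.png")[160:340,180:410]
f=lambda i:cv2.resize(i,(400,int(i.shape[0]*400/i.shape[1])),interpolation=cv2.INTER_CUBIC)
a,b=f(a),f(b);b=np.vstack([b,np.zeros((a.shape[0]-b.shape[0],400,3),np.uint8)])
cv2.imwrite("pics/c6.png",np.hstack([a,b]))
E
```

```text
t 17.53 pos [402.89  36.57 194.13] xang 171.6 q6 0.05 f [ 0.57  0.31 -0.39] m [ 0.06 -0.01  0.01]
tilt fix rotvec deg [0.06 0.46 0.  ]
r 224.1205692586348 phi -179.53232028753663
```

View pics/c6.png

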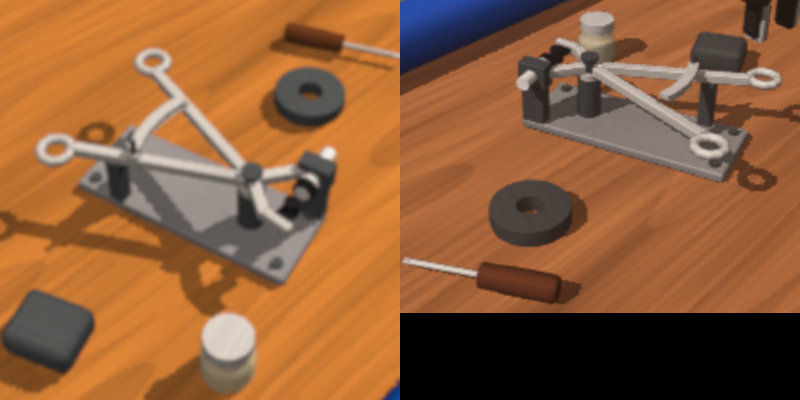

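The clamp is fully open again (loop back at the start pixel) and the bystanders are in place. One close before/after comparison of the cap area before handing in.

Run:
```python
import cv2,numpy as np
f=lambda p,y,x:cv2.resize(cv2.imread(p)[y:y+50,x:x+66],(396,300),interpolation=cv2.INTER_NEAREST)
cv2.imwrite("pics/c7.png",np.vstack([np.hstack([f("pics/scene0.png",212,280),f("pics/scene6.png",212,280)]),np.hstack([f("pics/side0.png",175,240),f("pics/side6.png",175,240)])]))
a=cv2.imread("pics/scene0.png").astype(int);b=cv2.imread("pics/scene6.png").astype(int);m=np.abs(a-b).sum(2)>60;m[:,:150]=0
print(np.c_[cv2.connectedComponentsWithStats(m.astype(np.uint8))[2]][1:][:12])
```

```text
[[ 150    0   55   19  709]
 [ 191    9   22   13   80]
 [ 150   13   22   61 1023]
 [ 161   18   74  119 4916]
 [ 182   21    1    1    1]
 [ 186   21    1    1    1]
 [ 312  233   10    8   36]
 [ 307  237   12   10   75]
 [ 269  283    3    4    8]
 [ 279  286    2    1    2]]
```

View pics/c7.png

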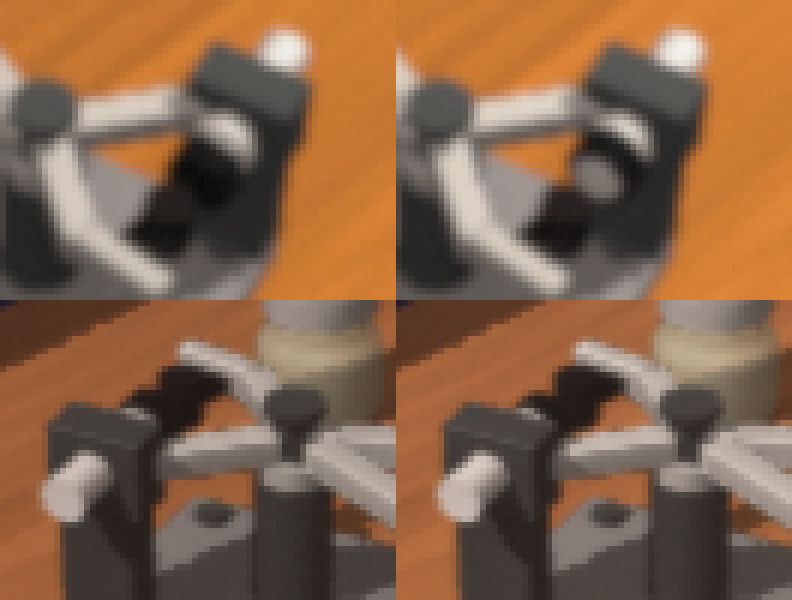

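The cap has moved up against the pale collar with no gap visible; nothing but the cap area differs in the image.

```bash
python3 -c "
from rig import env;print(env.sign_off())"
```

```text
the job is handed in; nothing more can be done
None
```

I pressed the cap on, the ratchet held the clamp on it hands-off, and then I released the clamp, which is now fully open. The job is handed in, but no verdict was reported.

- **Pressing:** I closed the handle with shut fingers along its arc and stopped at about 21 N square to the bar. The force had been climbing about 1 N per mm once the jaw bore.
- **Hold:** With the robot off, the handle settled about 5 mm back onto a tooth, at a lever angle of about 0.29–0.31 rad. It stayed there for about 2.6 s with the force readings at noise level.
- **Release:** Rather than pushing with a loose fingertip, I gripped the moving bar. I pressed it down 8 mm with about 6.6 N, carried it open past the last tooth, let it up and withdrew.
- **Last checks:** The final images show the clamp open at its starting position, the arm clear and nothing else on the bench visibly moved. The cap sits against the collar with no gap I can see.

I could only judge the cap's exact depth and the clamping force on it from the handle force and the pictures, not measure them. My lever estimate of 0.29–0.31 rad spans the tooth at 0.31, but it is not fine enough to prove which tooth caught.

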